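# Roll a tote of fittings into the scan bay and trigger the clamped scanner

### The arm

A 7-joint arm with a two-finger parallel gripper is mounted at the origin on the work surface. World frame = base frame: x ahead of the robot, y to its left, z up, the work surface at z = 0. Lengths are in m, angles in rad, forces in N, time in s.
With the tool pointing down it reaches from about 0.4 to 0.85 m from the base axis. Payload 6.9 kg.
Tool frame: the origin (TCP) lies midway between the tips of the shut fingers; the grasp point (between the pads) lies robot.hold_point_z behind it (robot.hold_point_z is the distance from the TCP to the grasp point, in m); z points along the fingers, y is the line along which they close (so a half turn about z gives the same grasp; the last joint's range is limited). The gripper opens to 85 mm and grips with 20 to 120 N. Pads are 22 mm wide; open, the fingers measure 114 mm over their backs; the gripper's body (76 mm by 85 mm) begins 54 mm behind the grasp point. The pads swing forward as they close: fully open they stand 13 mm farther back than shut.
Start: joints at [-1.109, 0.507, -0.238, 1.5, 0.126, 1.149, -0.155], TCP at [0.218, 0.586, 0.231] pointing down, gripper open.
Joint ranges: [-3.08, 3.08], [-0.24, 2.05], [-1.43, 1.35], [0, 2.5], [-1.52, 4.66], [0.17, 1.96], [-2.89, 2.89]. Speed limits (rad/s): [2.39, 2.39, 3.14, 3.14, 3.14, 3.14, 3.14].

### API

Orientations are given as a rotation vector (axis times angle).
In Python, from station import robot gives the robot as it stands.
- The arm moves only by the tool carry_out, never from a script. Its argument "commands" is a list of rows, each a list of 3 entries, a list of its own where there are three numbers: the shift along the tool's x, y, z in mm, then the turn, a rotation vector about the tool's x, y, z in degrees, then the opening, from 0 (shut) to 1 (fully open). In form: [[[tx, ty, tz], [wx, wy, wz], hand], ...]. A call has 1 to 12 rows; each row shifts and turns the commanded pose from where the row before left it, along the tool's axes as they then stand; what a row does not reach is not made up. A row lasts 1/10 s, in which the tool goes at most 50 mm and 8.59 degrees, less where a joint would pass 70% of its speed; a pose out of reach is approached as far as the arm can. A call is refused whole if a number of a shift passes 50 or a number of a turn 8.59, either way. A call with a gripper value outside its range is refused whole. The fingers move at their own pace and stop on an object; "force" is the grip in N (left out, the last holds). Time passes only in rows, so rows that do not move let the fingers close. It gives the time, the measured TCP pose, the force, the opening and the grip force at its end, in the units of the state.
- robot.state(): the state, without advancing time (a new reading comes with each control period).
- robot.camera(name): name is "scene" or "top" or "wrist"; returns the picture (400x640x3 uint8, red, green, blue); there is no depth.
- robot.camera_info(name): a dict with "fx", "fy", "cx", "cy" (pixels), "R" (3x3) and "t" (3): a world point X has camera coordinates R X + t. Camera axes: x right, y down, z forward; pixel columns grow to the right and rows downward; lengths in m; the calibration is good to about 2 mm. The wrist camera is an equidistant fisheye: a pixel r from the principal point sees the ray r / f radians off the axis. A picture is of the moment at which its call begins: read the wrist's pose just before it. camera_info takes no time and is no camera call; for the wrist camera it gives the pose at the moment of the call.
- robot.hand_in(): hands the job in; it is judged then, once.
The state is a dict: "time": time; "joint_positions": joint angles; "dq": joint speeds; "joint_torque": joint torques, N m; "position": TCP position; "ee_rot": TCP orientation; "wrist_force": force on the tool from outside, world axes, zero at the start; "wrist_torque": the same for the moment, N m; "opening": opening from 0.0 (shut) to 1.0 (fully open); "finger_force": force on a finger pad.
Only numpy, scipy, OpenCV 4.12 (cv2) and the standard library are available. Lean on these libraries where they do the work, as an engineer would, in place of code of your own. Each camera call takes 0.05 s, during which the arm holds its last target. There are 200 camera calls.

### The job

Roll the small tote of black fittings along the roller lane into the bay until it is fully home at the end stop and the anti-return pawl has sprung up behind it; do not lift it off the rollers. Then gently squeeze the trigger of the scanner clamped beyond the bay all the way in, with one finger on the trigger and the other on the back of the handle, hold it there for a second, and let it go so that it springs back out. Leave the other things on the table where they are.

Things in the scene. Friction and masses are not known exactly. Their poses are not given: they have to be found in the camera images.
- lane: fixed aluminium lane with 15 steel rollers, along its own y from -204 to +255 mm, 130 mm wide (106 mm between side plates). Origin on the table, z up. Roller tops at z = 60 mm, side plates to 78 mm, the bay's cheeks (y = -190 to -60 mm) to 98 mm. The tote travels towards -y, to an end stop plate with its face at y = -190 mm and top at z = 82 mm
- tote: grey open-topped tote filled with black fittings, standing on the rollers: 100 mm (x, across the lane) x 130 mm (y, along the lane) x 65 mm high, walls 4 mm, about 0.6 kg. Origin under its centre. Fully home, its centre is at y = -125 mm in the lane's frame
- pawl (a joint): anti-return pawl, a dark sprung steel ramp 34 mm wide in the middle of the lane between two rollers: 0 rad raised (tip 8 mm above the rollers), about 0.36 rad when a tote presses it flush. It springs up again 5 mm behind a tote that is fully home
- pawl_tip (a point): upper edge of the pawl's free end, facing the end stop (y = -55 mm, z = 68 mm in the lane's frame when raised)
- grip: fixed pistol scanner clamped upside down beyond the end stop. Origin mid-head, 110 mm above the table; z up along the black handle, which leans 30 degrees to the robot; y towards the bay; x across. Handle x = -15 to +15, y = -22 (back) to +6 (front), ending at z = 112 mm. The plastic cracks above 60 N. Grey head x = -28 to +28, y = -38 to +67, z = -23 to +23 mm
- trigger (a joint): sprung trigger, a grey lever on the bay side of the handle, 20 mm wide, 66 mm long: 0 rad out, 0.28 rad squeezed all the way to its stop at the handle. Hinges about the grip's x axis at y = 10, z = 30 mm of the grip's frame. 3 N at the tip starts it, 7 N at the stop
- trigger_tip (a point): axis of the 12 mm thick rounded bar at the trigger's free end; in the grip's frame at y = 28, z = 87 mm when out and y = 11, z = 90 mm when fully squeezed. The pinch over bar and handle back is 56 mm wide when out, 39 mm when squeezed
- carton: closed cardboard carton 110 x 150 x 80 mm, origin under its centre; leave it alone
- spare_tote: empty grey tote 150 x 110 x 50 mm standing on the table, origin under its centre; leave it alone
- driver: screwdriver 190 mm long lying on the table, origin at its middle; leave it alone
- manifold: aluminium block 50 x 100 x 48 mm with four brass studs on top, origin under its centre; leave it alone
- tape: roll of tape, a ring 100 mm across and 40 mm high lying flat, origin under its centre; leave it alone

How it is judged:
By the outcome, as a careful person would: the job done as asked, in the order asked, and still so for the second after the job is handed in, with the robot touching nothing.
It also fails if it takes over 51 s, if anything falls off the work surface, if the arm or the gripper's body presses on something with over 40 N, if the wrist force passes 120 N, or if a joint passes its speed limit or range.

## Working session

There is one attempt and no reset: what is moved stays moved. The work goes in short steps, Python scripts to look and compute and a tool call to move; the robot and the scene stay as the last step left them, time stands still between calls to the robot, and variables do not carry over. Pictures are saved under pics/ and viewed, at most 12 in all, crops included, and the job is handed in when it is done.

Besides the shell and the picture viewer there is one more tool, called as a command line: name --argument value ..., lists and objects as JSON in quotes. carry_out: Moves the arm, as the interface text tells. Its arguments: {"type":"object","properties":{"commands":{"type":"array","items":{"type":"array"}},"force":{"type":"number"}},"required":["commands"]}

```bash
mkdir -p pics; ls
python3 - <<'E'
from station import robot
import cv2,json
for n in("scene","top"):
    im=robot.camera(n); cv2.imwrite(f"pics/{n}0.png",im[:,:,::-1])
    i=robot.camera_info(n); print(n,i)
s=robot.state(); print(s, robot.hold_point_z)
E
```

```text
pics
scene {'fx': 406.58173595168665, 'fy': 406.58173595168665, 'cx': 317.0439412852622, 'cy': 197.4196063746867, 'R': array([[-0.77207643,  0.63534023, -0.01551696],
       [ 0.40698796,  0.47553146, -0.77989142],
       [-0.4881176 , -0.608451  , -0.62572246]]), 't': array([ 0.42247792, -0.13673766,  1.41636849])}
top {'fx': 446.150059806685, 'fy': 446.150059806685, 'cx': 315.471769076128, 'cy': 199.0445875654707, 'R': array([[-0.01884588, -0.99981938,  0.00245903],
       [-0.9970033 ,  0.01860813, -0.07508761],
       [ 0.07502829, -0.00386675, -0.99717391]]), 't': array([0.01795753, 0.55666696, 1.17251172])}
{'time': 0.1, 'joint_positions': array([-1.1095172 ,  0.50826702, -0.23755816,  1.50102135,  0.12571572,
        1.14888625, -0.15476646]), 'dq': array([-1.28318100e-03, -1.06148290e-03, -1.45200020e-03, -1.93162273e-03,
       -4.02312634e-06, -1.24921613e-04, -1.72228414e-03]), 'joint_torque': array([-5.02826224e-03, -6.21830106e+01, -2.19476648e+00, -2.50202054e+01,
        1.24076038e-02,  7.85151817e-03, -9.46766761e-06]), 'position': array([0.21760627, 0.58542612, 0.23051327]), 'ee_rot': array([-5.55754321e-01, -3.09178369e+00,  2.46525636e-03]), 'wrist_force': array([ 0.02671633,  0.02260212, -0.57865166]), 'wrist_torque': array([-0.03702484, -0.00189305,  0.02458574]), 'finger_force': 0.0, 'opening': 1.0009498155028633} 0.0187
```

View pics/scene0.png

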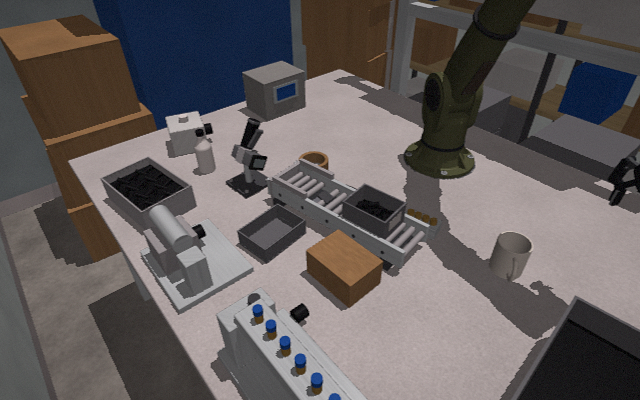

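View pics/top0.png

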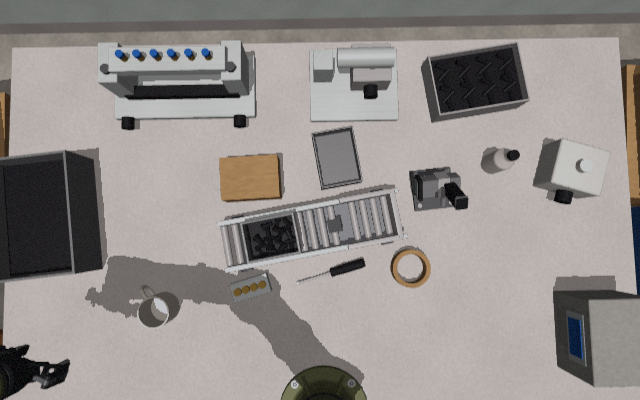

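The pictures show the tote in the lane at (272,237) in the top view. The bay is to its right, ending near (402,215), with the scanner beyond it at (440,190). I'll zoom in for pixel picks.

```bash
cat > h.py <<'E'
import numpy as np,cv2
from station import robot
def ray(info,u,v,fish=False):
    if fish:
        d=np.array([(u-info['cx']),(v-info['cy'])]);r=np.hypot(*d);th=r/info['fx']
        c=np.array([*(d/max(r,1e-9)*np.sin(th)),np.cos(th)])
    else: c=np.array([(u-info['cx'])/info['fx'],(v-info['cy'])/info['fy'],1])
    R=info['R'];return -R.T@info['t'],R.T@c
def plane(info,u,v,z,fish=False):
    o,d=ray(info,u,v,fish);return o+d*(z-o[2])/d[2]
def tri(a,b):
    A=[];y=[]
    for o,d in(a,b):
        d=d/np.linalg.norm(d);P=np.eye(3)-np.outer(d,d);A.append(P);y.append(P@o)
    x=np.linalg.lstsq(np.vstack(A),np.hstack(y),rcond=None)[0]
    return x
def proj(info,X,fish=False):
    c=info['R']@np.array(X)+info['t']
    if fish:
        r=np.hypot(c[0],c[1]);th=np.arctan2(r,c[2]);return np.array([info['cx'],info['cy']])+info['fx']*th*c[:2]/max(r,1e-9)
    return np.array([info['cx']+info['fx']*c[0]/c[2],info['cy']+info['fy']*c[1]/c[2]])
E
python3 - <<'E'
import cv2,numpy as np
a=cv2.imread('pics/top0.png')[150:290,210:480]
b=cv2.imread('pics/scene0.png')[110:270,220:440]
a=cv2.resize(a,(790,410),interpolation=cv2.INTER_CUBIC)
cv2.imwrite('pics/z1.png',a)
cv2.imwrite('pics/z2.png',cv2.resize(b,(792,576),interpolation=cv2.INTER_CUBIC))
E
```

```text
(no output)
```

View pics/z1.png

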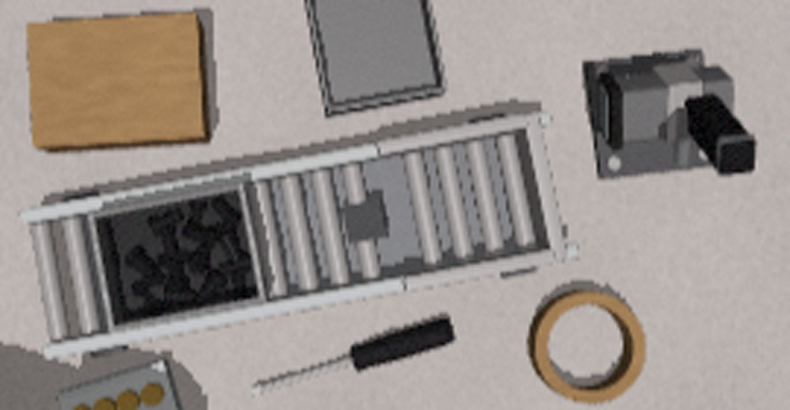

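View pics/z2.png

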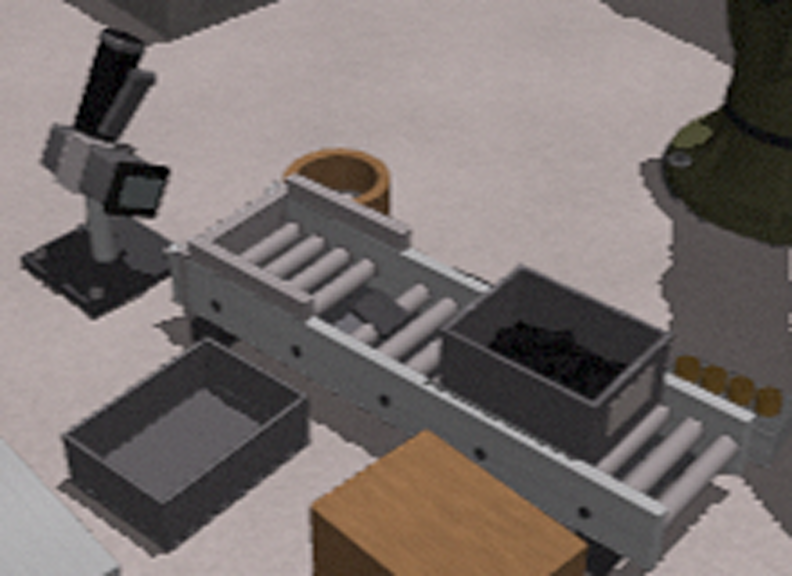

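In z1 the lane's plate ends are at (23,216) and (48,356), the cheek starts at (378,147) and (405,289), and the pawl sits near (365,213). The tote rim corners are about (95,215), (247,182), (266,298) and (110,328). The handle end is at (737,153), with the trigger on its bay side at (147,80) in z2.

Run:
```python
from h import *
np.set_printoptions(precision=4,suppress=True)
T=robot.camera_info('top');S=robot.camera_info('scene')
t=lambda p:(210+p[0]/2.926,150+p[1]/2.929); s=lambda p:(220+p[0]/3.6,110+p[1]/3.6)
for n,p,z in[('plateL far',(23,216),.078),('plateL near',(48,356),.078),('break far',(378,147),.098),('break near',(405,289),.098),('end far',(547,114),.098),('end near',(574,258),.098),
 ('tote lt',(95,215),.125),('tote rt',(247,182),.125),('tote rb',(266,298),.125),('tote lb',(110,328),.125)]:
    print(n,plane(T,*t(p),z))
for n,a,b in[('handle end',(737,153),(122,40)),('lens',(605,112),(140,192)),('cheekend near',(574,254),(290,182)),('tote rt/far',(247,182),(445,335)),('tote rb',(266,298),(522,267)),('tote lt',(95,215),(600,403))]:
    print(n,tri(ray(T,*t(a)),ray(S,*s(b))))
s=robot.state();
from scipy.spatial.transform import Rotation as Q
print(Q.from_rotvec(s['ee_rot']).as_matrix())
```

```text
plateL far [0.4945 0.2563 0.078 ]
plateL near [0.374  0.2351 0.078 ]
break far [ 0.5471 -0.0514  0.098 ]
break near [ 0.4261 -0.0716  0.098 ]
end far [ 0.5727 -0.1969  0.098 ]
end near [ 0.4496 -0.2158  0.098 ]
tote lt [0.493  0.1864 0.125 ]
tote rt [0.5181 0.0598 0.125 ]
tote rb [0.4219 0.0456 0.125 ]
tote lb [0.3998 0.1746 0.125 ]
handle end [ 0.5281 -0.3228  0.1999]
lens [ 0.5718 -0.2441  0.1056]
cheekend near [ 0.4466 -0.2149  0.0767]
tote rt/far [0.5149 0.0638 0.1138]
tote rb [0.4193 0.048  0.1191]
tote lt [0.4897 0.1908 0.1203]
[[-0.9374  0.3483 -0.0005]
 [ 0.3483  0.9374 -0.0015]
 [-0.     -0.0016 -1.    ]]
```

carry_out --commands '[[[-34,-27.5,0],[0,0,0],0],[[-34,-27.5,0],[0,0,0],0],[[-34,-27.5,0],[0,0,0],0],[[-34,-27.5,0],[0,0,0],0],[[-34,-27.5,0],[0,0,0],0],[[-34,-27.5,0],[0,0,0],0],[[-34,-27.5,0],[0,0,0],0],[[-34,-27.5,0],[0,0,0],0],[[-34,-27.5,0],[0,0,0],0],[[-34,-27.5,0],[0,0,0],0],[[0,0,0],[0,0,-7.5],0],[[0,0,0],[0,0,-7.5],0]]' --force 60

```text
time: 1.3
position: [0.4412, 0.2078, 0.231]
ee_rot: [-0.145, -3.138, 0.001]
wrist_force: [-0.0, 0.2, -0.7]
opening: -0.002
finger_force: 0.0
```

carry_out --commands '[[[0,0,0],[0,0,-7.5],0],[[0,0,0],[0,0,-7.5],0],[[0,0,0],[0,0,0],0],[[0,0,0],[0,0,0],0]]'

```text
time: 1.7
position: [0.4405, 0.2094, 0.2311]
ee_rot: [0.257, -3.131, 0.0]
wrist_force: [0.1, -0.1, 0.3]
opening: 0.001
finger_force: 0.0
```

```bash
cat > st.py <<'E'
from h import *
from scipy.spatial.transform import Rotation as Q
np.set_printoptions(precision=4,suppress=True)
s=robot.state();R=Q.from_rotvec(s['ee_rot']).as_matrix();p=s['position']
print(s['time'],p,s['wrist_force'],s['opening']);print(R)
E
python3 - <<'E'
from st import *
im=robot.camera('wrist');cv2.imwrite('pics/w1.png',im[:,:,::-1]);i=robot.camera_info('wrist')
print(i)
yl=np.array([-.168,.986,0]);o=np.array([.477,-.004,0])
print('lane y of tcp',(p-o)@yl, (p-o)@[.986,.168,0])
E
```

```text
1.7 [0.4405 0.2094 0.2311] [ 0.1332 -0.0538  0.3185] 0.0006819058054336589
[[-0.9866 -0.1631 -0.0005]
 [-0.1631  0.9866 -0.0002]
 [ 0.0005 -0.0001 -1.    ]]
{'fx': 309.70691628693146, 'fy': 309.70691628693146, 'cx': 319.8999848987753, 'cy': 196.61262965271672, 'R': array([[-0.1632,  0.9866, -0.0001],
       [ 0.9462,  0.1565,  0.2831],
       [ 0.2794,  0.0462, -0.9591]]), 't': array([-0.1354, -0.4862,  0.2461])}
lane y of tcp 0.2165645538013716 -8.868512606470796e-05
```

View pics/w1.png

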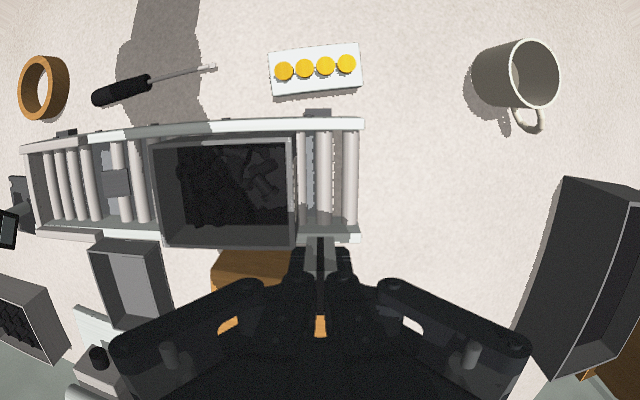

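The wrist view shows the tote's rear rim at x≈297, the shut fingers at about (320,245) behind it, and the lane end at x≈362.

Run:
```python
from st import *
i=robot.camera_info('wrist')
yl=np.array([-.163,.9866,0]);xl=np.array([.9866,.163,0]);o=np.array([.477,-.004,0])
for n,u,v,z in[('rim',294,138,.125),('rim2',297,246,.125),('rimF',148,143,.125),('rimF2',162,249,.125),('plate end',365,119,.078),('plate end far',361,242,.078)]:
    X=plane(i,u,v,z,True);print(n,X,(X-o)@xl,(X-o)@yl)
```

```text
1.75 [0.4405 0.2095 0.2311] [ 0.2399 -0.023   0.0758] -0.0002934585720968797
[[-0.9866 -0.1634 -0.0004]
 [-0.1634  0.9866 -0.0002]
 [ 0.0004 -0.0001 -1.    ]]
rim [0.3966 0.1818 0.125 ] -0.049087917634318703 0.19637590935381652
rim2 [0.4901 0.1977 0.125 ] 0.04576470991774333 0.19687367452477889
rimF [0.4174 0.0504 0.125 ] -0.0499482676576839 0.06341101166742288
rimF2 [0.5199 0.066  0.125 ] 0.05373334543148823 0.06205801566096768
plate end [0.3723 0.2423 0.078 ] -0.06312661354679006 0.26011130515524816
plate end far [0.4975 0.2635 0.078 ] 0.06380872806416975 0.26056382162955727
```

carry_out --commands '[[[0,12,0],[0,0,0],0],[[0,0,40],[0,0,0],0],[[0,0,40],[0,0,0],0],[[0,0,40],[0,0,0],0],[[0,0,23],[0,0,0],0],[[0,0,0],[0,0,0],0],[[0,-5,0],[0,0,0],0],[[0,-5,0],[0,0,0],0],[[0,-5,0],[0,0,0],0],[[0,-7,0],[0,0,0],0],[[0,-8,0],[0,0,0],0],[[0,-10,0],[0,0,0],0]]'

```text
time: 2.95
position: [0.4457, 0.1815, 0.0887]
ee_rot: [-0.263, 3.13, 0.001]
wrist_force: [0.1, 1.3, 0.7]
opening: -0.002
finger_force: 0.4
```

carry_out --commands '[[[0,-12,0],[0,0,0],0],[[0,-12,0],[0,0,0],0],[[0,-12,0],[0,0,0],0],[[0,-12,0],[0,0,0],0],[[0,-12,0],[0,0,0],0],[[0,-12,0],[0,0,0],0],[[0,-12,0],[0,0,0],0],[[0,-12,0],[0,0,0],0],[[0,-12,0],[0,0,0],0],[[0,-12,0],[0,0,0],0],[[0,-8,0],[0,0,0],0],[[0,-5,0],[0,0,0],0]]'

```text
time: 4.15
position: [0.4675, 0.0498, 0.0882]
ee_rot: [0.262, -3.13, 0.0]
wrist_force: [0.7, -0.3, 0.2]
opening: -0.001
finger_force: 0.1
```

Run:
```python
from st import *
o=np.array([.477,-.004,0]);print((p-o)@[-.163,.9866,0],(p-o)@[.9866,.163,0])
im=robot.camera('top');cv2.imwrite('pics/t2.png',cv2.resize(im[150:290,210:480,::-1],(790,410)))
```

```text
4.15 [0.4675 0.0498 0.0882] [ 0.6855 -0.2528  0.1529] -0.0011612733300664228
[[-0.9861 -0.166  -0.0003]
 [-0.166   0.9861 -0.0003]
 [ 0.0003 -0.0002 -1.    ]]
0.05462295499737 -0.0005760655878126473
```

View pics/t2.png

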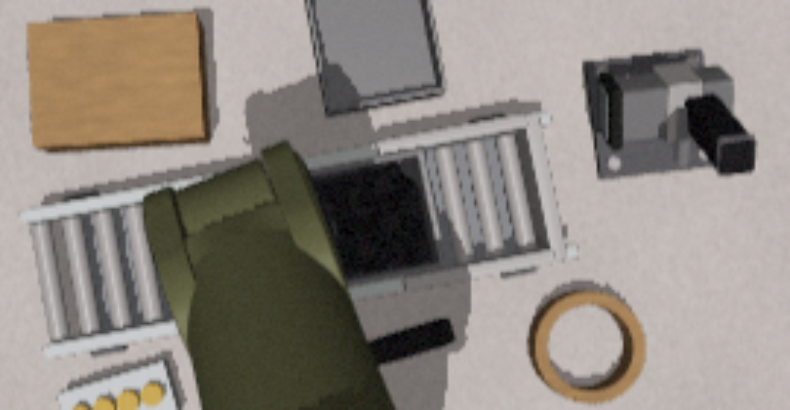

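The tote is rolling ahead of the fingers, with its front edge at about x=437 and nearly 100 mm still to go.

carry_out --commands '[[[0,-8,0],[0,0,0],0],[[0,-10,0],[0,0,0],0],[[0,-10,0],[0,0,0],0],[[0,-10,0],[0,0,0],0],[[0,-10,0],[0,0,0],0],[[0,-10,0],[0,0,0],0],[[0,-10,0],[0,0,0],0],[[0,-8,0],[0,0,0],0],[[0,-6,0],[0,0,0],0],[[0,-4,0],[0,0,0],0],[[0,-3,0],[0,0,0],0],[[0,-2,0],[0,0,0],0]]'

```text
time: 5.4
position: [0.4826, -0.0389, 0.0882]
ee_rot: [0.264, -3.13, -0.0]
wrist_force: [0.6, 1.1, -0.3]
opening: 0.004
finger_force: 0.3
```

carry_out --commands '[[[0,-2,0],[0,0,0],0],[[0,-1,0],[0,0,0],0],[[0,0,0],[0,0,0],0]]'

```text
time: 5.7
position: [0.4832, -0.0419, 0.0883]
ee_rot: [-0.263, 3.131, -0.0]
wrist_force: [0.3, -0.7, 0.1]
opening: -0.003
finger_force: 0.0
```

Run:
```python
from st import *
o=np.array([.477,-.004,0]);print((p-o)@[-.163,.9866,0],(p-o)@[.9866,.163,0])
```

```text
5.7 [ 0.4832 -0.0419  0.0883] [ 0.2935 -0.6664  0.0641] -0.003176207960467643
[[-0.986  -0.167   0.    ]
 [-0.167   0.986  -0.0002]
 [ 0.     -0.0002 -1.    ]]
-0.03842552119496104 -1.5719193225518698e-05
```

carry_out --commands '[[[0,-2,0],[0,0,0],0],[[0,-2,0],[0,0,0],0],[[0,0,0],[0,0,0],0]]'

```text
time: 6.0
position: [0.4843, -0.0447, 0.0883]
ee_rot: [-0.265, 3.13, 0.002]
wrist_force: [0.7, 4.6, -0.2]
opening: -0.003
finger_force: 2.1
```

carry_out --commands '[[[0,-2,0],[0,0,0],0],[[0,-1,0],[0,0,0],0],[[0,0,0],[0,0,0],0]]'

```text
time: 6.3
position: [0.4847, -0.0449, 0.0885]
ee_rot: [-0.269, 3.129, 0.006]
wrist_force: [-0.5, 13.2, 1.3]
opening: -0.003
finger_force: 6.6
```

carry_out --commands '[[[0,-1,0],[0,0,0],0],[[0,-1,0],[0,0,0],0],[[0,0,0],[0,0,0],0]]'

```text
time: 6.6
position: [0.4847, -0.0449, 0.0885]
ee_rot: [-0.272, 3.129, 0.009]
wrist_force: [-1.7, 19.3, 3.2]
opening: -0.002
finger_force: 9.7
```

Contact is firm at the end stop, at 19 N with no further travel. I'll back off, rise and check the pawl.

carry_out --commands '[[[0,6,0],[0,0,0],0],[[0,15,0],[0,0,0],0],[[0,15,0],[0,0,0],0],[[0,0,-40],[0,0,0],0],[[0,0,-40],[0,0,0],0],[[0,0,-40],[0,0,0],0],[[0,0,-40],[0,0,0],1],[[0,0,0],[0,0,0],1],[[0,0,0],[0,0,0],1]]' --force 20

```text
time: 7.5
position: [0.479, -0.0158, 0.249]
ee_rot: [-0.262, 3.129, -0.002]
wrist_force: [-0.5, -0.5, -0.5]
opening: 0.505
finger_force: 0.0
```

Run:
```python
from st import *
im=robot.camera('wrist');cv2.imwrite('pics/w2.png',im[:,:,::-1]);i=robot.camera_info('wrist')
np.save('w2.npy',[i],allow_pickle=True);print(-i['R'].T@i['t'])
im=robot.camera('top');cv2.imwrite('pics/t3.png',im[:,:,::-1])
im=robot.camera('scene');cv2.imwrite('pics/s3.png',im[:,:,::-1])
```

```text
7.5 [ 0.479  -0.0158  0.249 ] [-0.4967 -0.482  -0.4621] 0.5052443096280295
[[-0.9861 -0.1661  0.002 ]
 [-0.1661  0.9861 -0.0009]
 [-0.0018 -0.0012 -1.    ]]
[ 0.407  -0.0271  0.3904]
```

View pics/w2.png

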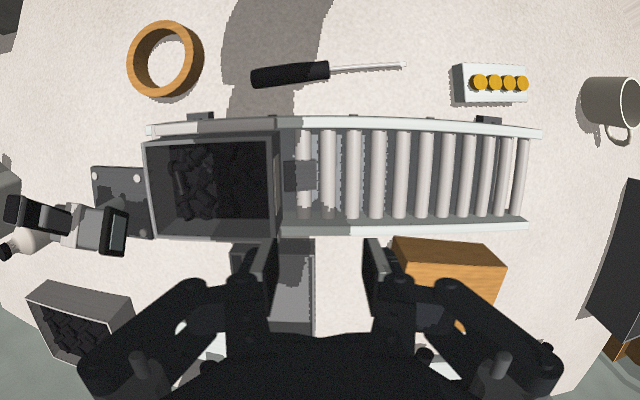

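The tote's rear rim is at x≈275. The pawl sits clear behind it at (300,176), and the scanner is at the left with its handle end at (8,248). Next is the look position at the scanner.

carry_out --commands '[[[5,-43,-4],[0,0,0],1],[[5,-43,-4],[0,0,0],1],[[5,-43,-4],[0,0,0],1],[[5,-43,-4],[0,0,0],1],[[5,-43,-4],[0,0,0],1],[[5,-43,-4],[0,0,0],1],[[5,-43,-4],[0,0,3.5],1],[[0,0,0],[0,-7.5,0],1],[[0,0,0],[0,-7.5,0],1],[[0,0,0],[0,-7.5,0],1],[[0,0,0],[0,-7.5,0],1],[[0,0,0],[0,0,0],1]]'

```text
time: 8.85
position: [0.4887, -0.3203, 0.2726]
ee_rot: [-0.127, 2.618, 0.04]
wrist_force: [-0.0, -0.6, 0.3]
opening: 1.0
finger_force: 0.0
```

Run:
```python
from st import *
i=robot.camera_info('wrist')
im=robot.camera('wrist');cv2.imwrite('pics/w3.png',im[:,:,::-1])
np.save('w3.npy',[i],allow_pickle=True);print(-i['R'].T@i['t'])
j=np.load('w2.npy',allow_pickle=True)[0]
yl=np.array([-.166,.986,0]);xl=np.array([.986,.166,0])
for n,u,v,z in[('plate end',542,132,.078),('plate end far',527,224,.078),('rear rim',276,139,.125),('rear rim far',272,235,.125),('pawl raised?',284,176,.068),('pawl flush?',284,176,.06)]:
    X=plane(j,u,v,z,True);print(n,X,X@xl,X@yl)
```

```text
8.85 [ 0.4887 -0.3203  0.2726] [-0.0483 -0.5804  0.326 ] 0.9998196474584065
[[-0.8633 -0.0977  0.4952]
 [-0.0826  0.9952  0.0523]
 [-0.4979  0.0042 -0.8672]]
[ 0.3556 -0.3331  0.3603]
plate end [0.3728 0.2397 0.078 ] 0.40736056552582184 0.17444712600524864
plate end far [0.4899 0.2568 0.078 ] 0.5256226873499078 0.17189523285576586
rear rim [ 0.4394 -0.0601  0.125 ] 0.42331902371379043 -0.13221175821136405
rear rim far [ 0.5288 -0.0524  0.125 ] 0.5127206911717532 -0.1394077948205379
pawl raised? [ 0.4845 -0.0532  0.068 ] 0.46889759159095856 -0.13284090847101981
pawl flush? [ 0.4864 -0.0538  0.06  ] 0.4706869290192131 -0.13379888024517694
```

View pics/w3.png

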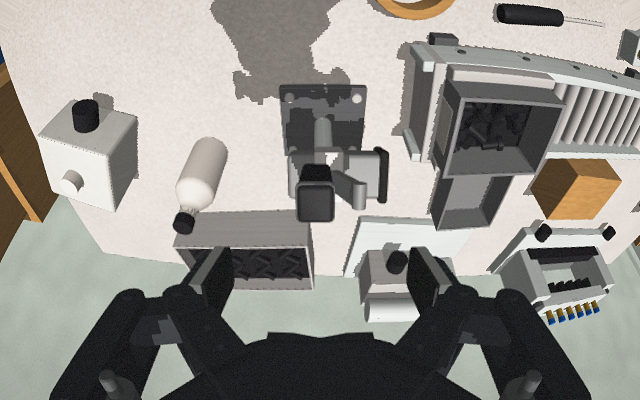

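The view looks straight down the handle: its black end face is centred at (315,203), with the trigger bar to its right at about (358,195). I'll compare this with the prediction and zoom in, adding the bay from the fixed cameras.

Run:
```python
from h import *
a=cv2.imread('pics/w3.png')[135:235,265:405];b=cv2.imread('pics/s3.png')[140:240,250:390];c=cv2.imread('pics/t3.png')[180:255,300:420]
a=cv2.resize(a,(504,360),interpolation=cv2.INTER_CUBIC)
b=cv2.resize(b,(336,240),interpolation=cv2.INTER_CUBIC);c=cv2.resize(c,(384,240),interpolation=cv2.INTER_CUBIC)
o=np.zeros((600,720,3),np.uint8);o[:360,:504]=a;o[360:,:336]=b;o[360:,336:]=c
cv2.imwrite('pics/z3.png',o)
i=np.load('w3.npy',allow_pickle=True)[0]
G=np.array([.581,-.310,.110])
for psi in(3,6,9):
    q=np.radians(psi);y=np.array([-np.sin(q),np.cos(q),0]);z=np.array([-.5*np.cos(q),-.5*np.sin(q),.866]);x=np.cross(y,z)
    print(psi,[ (proj(i,G+x*a/1e3+y*b/1e3+z*c/1e3,True)-[265,135]).round(1)*3.6 for a,b,c in[(-15,-22,112),(-15,6,112),(15,-22,112),(15,6,112),(-10,28,87),(10,28,87),(28,67,23),(-28,67,23)]])
```

```text
3 [array([106.2 , 182.16]), array([244.44, 186.12]), array([104.4 , 320.76]), array([237.6 , 324.36]), array([332.64, 182.88]), array([326.52, 266.4 ]), array([422.64, 257.76]), array([439.56,  70.2 ])]
6 [array([ 88.56, 186.12]), array([226.8 , 184.68]), array([ 93.96, 324.  ]), array([226.8 , 323.28]), array([321.48, 177.84]), array([319.32, 262.08]), array([426.96, 249.84]), array([434.88,  60.12])]
9 [array([ 71.64, 190.44]), array([208.8 , 183.96]), array([ 83.88, 327.6 ]), array([216.  , 322.56]), array([309.6 , 173.52]), array([311.76, 258.12]), array([430.56, 241.92]), array([429.84,  50.4 ])]
```

View pics/z3.png

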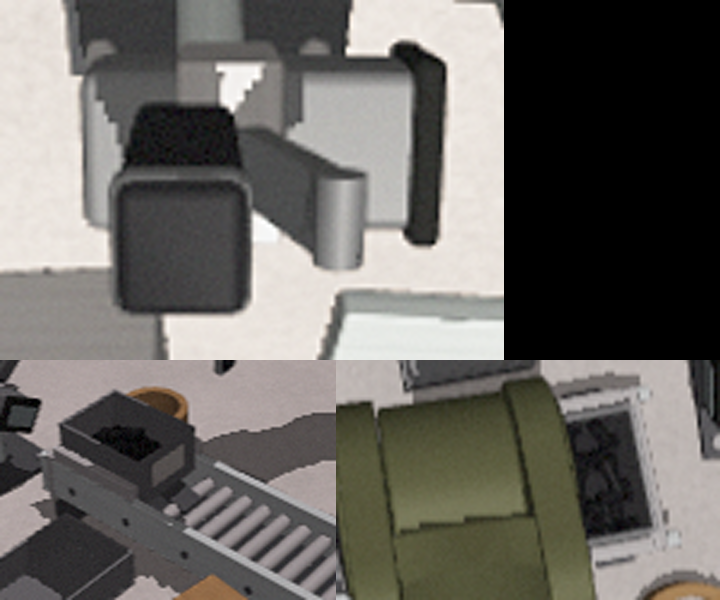

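The handle face spans x 111–250 in z3 and the bar is at (340,222), so the tool axis sits at grip y≈-4.5. The lower left crop shows the pawl raised behind the tote. Shift 2 mm and advance about 120 mm along the handle.

carry_out --commands '[[[2,2,20],[0,0,0],1],[[0,0,20],[0,0,0],1],[[0,0,20],[0,0,0],1],[[0,0,20],[0,0,0],1],[[0,0,20],[0,0,0],1],[[0,0,10],[0,0,0],1],[[0,0,10],[0,0,0],1],[[0,0,0],[0,0,0],1],[[0,0,0],[0,0,0],1]]' --force 20

```text
time: 9.8
position: [0.5525, -0.3095, 0.1716]
ee_rot: [-0.14, 2.615, 0.038]
wrist_force: [-1.2, -0.1, 0.9]
opening: 1.005
finger_force: 0.0
```

Run:
```python
from st import *
d=p-[.5785,-.3065,.110];print(d@-R[:,0],d@R[:,1],d@-R[:,2])
im=robot.camera('wrist');cv2.imwrite('pics/w4.png',im[120:400,80:560,::-1])
```

```text
9.8 [ 0.5525 -0.3095  0.1716] [-1.2185 -0.127   0.8626] 1.0050757469510847
[[-0.8611 -0.107   0.497 ]
 [-0.0926  0.9943  0.0534]
 [-0.4999 -0.     -0.8661]]
0.008116039566411552 -0.00017913386593186638 0.06646446664212297
```

View pics/w4.png

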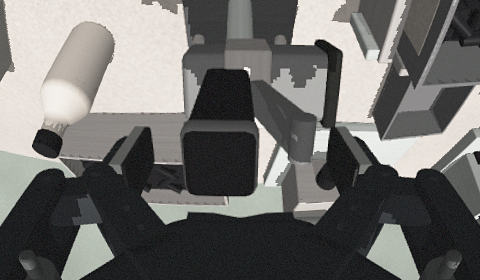

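The handle and bar lie between the fingers, the bar (317) close to the right finger (330). The pads sit about 8 mm too far along the grip's x, so I'll correct that and then close in stages.

carry_out --commands '[[[4,-1,0],[0,0,0],1],[[3,-1,0],[0,0,0],1],[[0,0,0],[0,0,0],1],[[0,0,0],[0,0,0],1],[[0,0,0],[0,0,0],1]]'

```text
time: 10.35
position: [0.5463, -0.3123, 0.168]
ee_rot: [-0.139, 2.615, 0.037]
wrist_force: [0.8, -0.5, -0.6]
opening: 0.998
finger_force: 0.0
```

carry_out --commands '[[[0,0,0],[0,0,0],0.85],[[0,0,0],[0,0,0],0.8],[[0,0,0],[0,0,0],0.75],[[0,0,0],[0,0,0],0.7],[[0,0,0],[0,0,0],0.65],[[0,0,0],[0,0,0],0.6],[[0,0,0],[0,0,0],0.57],[[0,0,0],[0,0,0],0.54]]'

```text
time: 11.15
position: [0.5462, -0.3102, 0.1677]
ee_rot: [-0.142, 2.616, 0.041]
wrist_force: [-3.0, 6.9, 3.8]
opening: 0.542
finger_force: 3.3
```

Run:
```python
from st import *
d=p-[.5785,-.3065,.110];print(d@-R[:,0],d@R[:,1],d@-R[:,2],s['wrist_force']@R,s['finger_force'])
```

```text
11.15 [ 0.5462 -0.3102  0.1677] [-2.9653  6.9468  3.7859] 0.5420770238418503
[[-0.8614 -0.109   0.4961]
 [-0.0934  0.994   0.0563]
 [-0.4993  0.0022 -0.8664]]
0.0006224393942288228 -6.955394855661694e-05 0.06621310752735644 [ 0.0152  7.2369 -4.3601] 3.277927190065384
```

carry_out --commands '[[[0,0,0],[0,0,0],0.52],[[0,0,0],[0,0,0],0.5],[[0,0,0],[0,0,0],0.48],[[0,0,0],[0,0,0],0.46],[[0,0,0],[0,0,0],0.45],[[0,0,0],[0,0,0],0.45]]' --force 20

```text
time: 11.75
position: [0.5462, -0.3128, 0.1682]
ee_rot: [-0.139, 2.615, 0.036]
wrist_force: [-4.5, 1.8, 6.0]
opening: 0.449
finger_force: 12.3
```

carry_out --commands '[[[0,0,0],[0,0,0],0.44],[[0,0,0],[0,0,0],0.43],[[0,0,0],[0,0,0],0.42]]'

```text
time: 12.05
position: [0.5462, -0.313, 0.1683]
ee_rot: [-0.138, 2.615, 0.036]
wrist_force: [-4.7, 1.8, 6.4]
opening: 0.448
finger_force: 20.0
```

The opening has stalled at 0.448 (about 38 mm) at 20 N, so the trigger is at its stop. I'll hold, then release slowly.

carry_out --commands '[[[0,0,0],[0,0,0],0.42],[[0,0,0],[0,0,0],0.42],[[0,0,0],[0,0,0],0.42],[[0,0,0],[0,0,0],0.42],[[0,0,0],[0,0,0],0.42],[[0,0,0],[0,0,0],0.42],[[0,0,0],[0,0,0],0.42],[[0,0,0],[0,0,0],0.42],[[0,0,0],[0,0,0],0.42],[[0,0,0],[0,0,0],0.42],[[0,0,0],[0,0,0],0.42],[[0,0,0],[0,0,0],0.42]]'

```text
time: 13.25
position: [0.5462, -0.313, 0.1683]
ee_rot: [-0.138, 2.615, 0.036]
wrist_force: [-4.9, 1.2, 6.5]
opening: 0.448
finger_force: 20.0
```

carry_out --commands '[[[0,0,0],[0,0,0],0.42],[[0,0,0],[0,0,0],0.5],[[0,0,0],[0,0,0],0.6],[[0,0,0],[0,0,0],0.7],[[0,0,0],[0,0,0],0.8],[[0,0,0],[0,0,0],0.9],[[0,0,0],[0,0,0],1],[[0,0,0],[0,0,0],1],[[0,0,0],[0,0,0],1]]'

```text
time: 14.15
position: [0.5464, -0.3129, 0.1681]
ee_rot: [-0.139, 2.614, 0.036]
wrist_force: [0.3, -0.1, -0.5]
opening: 1.001
finger_force: 0.0
```

carry_out --commands '[[[0,0,-10],[0,0,0],1],[[0,0,-20],[0,0,0],1],[[0,0,-25],[0,0,0],1],[[0,0,-25],[0,0,0],1],[[0,0,-25],[0,0,0],1],[[0,0,-25],[0,0,0],1],[[0,0,0],[0,0,0],1],[[0,0,0],[0,0,0],1],[[0,0,0],[0,0,0],1]]'

```text
time: 15.05
position: [0.4816, -0.3188, 0.2799]
ee_rot: [-0.14, 2.615, 0.038]
wrist_force: [-0.2, -0.2, -0.6]
opening: 1.001
finger_force: 0.0
```

Run:
```python
from st import *
w=robot.camera('wrist')[:,:,::-1];c=robot.camera('scene')[:,:,::-1];t=robot.camera('top')[:,:,::-1]
a=cv2.resize(w[110:260,240:540],(600,300));b=cv2.resize(c[110:260,220:420],(400,300),interpolation=cv2.INTER_CUBIC);d=cv2.resize(t[160:310,290:490],(400,300),interpolation=cv2.INTER_CUBIC)
o=np.zeros((600,800,3),np.uint8);o[:300,:600]=a;o[300:,:400]=b;o[300:,400:]=d
cv2.imwrite('pics/end.png',o)
```

```text
15.05 [ 0.4816 -0.3188  0.2799] [-0.2234 -0.2059 -0.6126] 1.000647657067397
[[-0.8614 -0.1068  0.4966]
 [-0.0922  0.9943  0.0539]
 [-0.4995  0.0007 -0.8663]]
```

View pics/end.png

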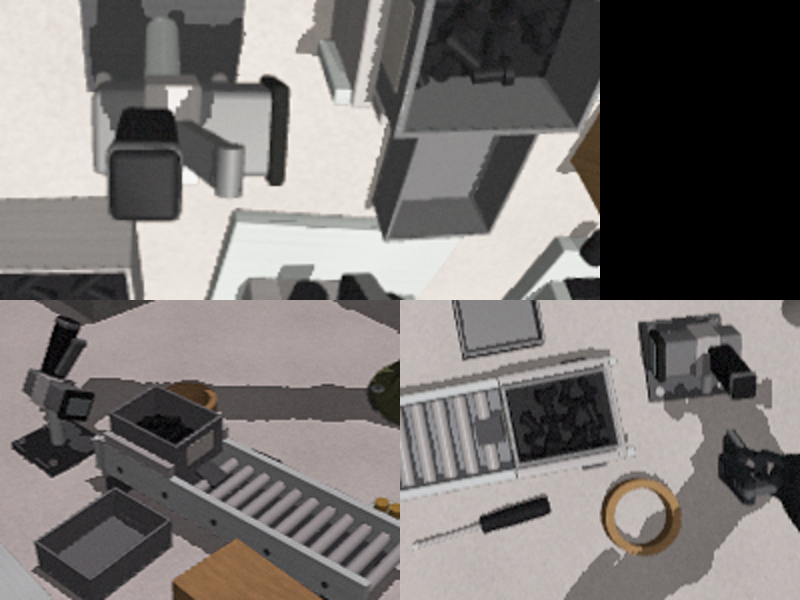

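The tote sits against the end stop with the pawl raised behind it, at about (490,430) in the top crop. The trigger is out again, with its bar at (229,170), and the arm is clear of everything.

```bash
python3 -c "
from station import robot
print(robot.hand_in())"
```

```text
the job is handed in; nothing more can be done
None
```

I rolled the tote fully home with the pawl up behind it, squeezed the scanner trigger to its stop for just over a second at 20 N, and let it spring back; the job is handed in (about 15 s used, no verdict shown).

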